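Lay the glass bottle down to drain

ROBOT

A 7-joint arm with a two-finger parallel gripper is mounted at the origin on the work surface. World frame = base frame: x ahead of the robot, y to its left, z up, the work surface at z = 0. Lengths are in m, angles in rad, forces in N, time in s.
With the tool pointing down it reaches from about 0.35 to 0.9 m from the base axis. Payload 8.1 kg.
Tool frame: the origin (TCP) lies midway between the tips of the shut fingers; the grasp point (between the pads) lies 19 mm behind it; z points along the fingers, y is the line along which they close (so a half turn about z gives the same grasp; the last joint's range is limited). The gripper opens to 92 mm and grips with 3 to 60 N. Pads are 19 mm wide; open, the fingers measure 130 mm over their backs; the gripper's body (75 mm by 190 mm) begins 47 mm behind the grasp point.
Start: joints at [-1.31, 0.434, 0.025, 1.573, -0.012, 1.134, -0.075], TCP at [0.222, 0.584, 0.227] pointing down, gripper open.
Joint ranges: [-2.62, 2.62], [-0.44, 2.09], [-1.27, 1.32], [0.08, 2.57], [-1.32, 4.46], [0.12, 2], [-2.74, 2.74]. Speed limits (rad/s): [2.22, 2.22, 3.01, 3.01, 3.14, 3.14, 3.14].

INTERFACE

Orientations are given as a rotation vector (axis times angle).
In Python, from cell import arm gives the robot as it stands.
- The arm moves only by the tool arm_command, never from a script. Its arguments are lists of equal length, an entry for each row: "dp": the shift along the tool's x, y, z in units of 25 mm (1.0 is 25 mm), a list of three; "angular": the turn, a rotation vector about the tool's x, y, z in units of 0.15 rad (1.0 is 0.15 rad), a list of three; "claw": the opening, from 0 (shut) to 1 (fully open). In form: {"dp": [[x, y, z], ...], "angular": [[rx, ry, rz], ...], "claw": [claw, ...]}. A call has 1 to 10 rows; each row shifts and turns the commanded pose from where the row before left it, along the tool's axes as they then stand; what a row does not reach is not made up. A row lasts 1/10 s, in which the tool goes at most 50 mm and 8.59 degrees, less where a joint would pass 70% of its speed; a pose out of reach is approached as far as the arm can. A call with a number of a shift or a turn outside -1 to 1 is refused whole. A call with a gripper value outside its range is refused whole. The fingers move at their own pace and stop on an object; "force" is the grip in N (left out, the last holds). Time passes only in rows, so rows that do not move let the fingers close. It gives the time, the measured TCP pose, the force, the opening and the grip force at its end, in the units of the state.
- arm.observe(): the state, without advancing time (a new reading comes with each control period).
- arm.get_image(name): name is "scene" or "top"; returns a dict with "frame" (420x560x3 uint8, red, green, blue), "z_map" (420x560 float32, m along the optical axis (not along the pixel's ray), 0 where there is no reading), "K" (3x3 intrinsics, pixels), "k1" (the pictures are not rectified: a ray, as slopes to the right and down, at radius r is drawn at 1 + k1 r^2 times it, then the intrinsics apply), "R" (3x3) and "t" (3): a world point X has camera coordinates R X + t. Camera axes: x right, y down, z forward; pixel columns grow to the right and rows downward; lengths in m; the calibration is good to about 2 mm. A picture is of the moment at which its call begins.
- arm.sign_off(): hands the job in; it is judged then, once.
The state is a dict: "clock": time; "joints": joint angles; "dq": joint speeds; "joint_efforts": joint torques, N m; "position": TCP position; "ee_rot": TCP orientation; "force": force on the tool from outside, world axes, zero at the start; "ft_torque": the same for the moment, N m; "width": opening from 0.0 (shut) to 1.0 (fully open); "gripper_force": force on a finger pad.
Only numpy, scipy, OpenCV 4.12 (cv2) and the standard library are available. Lean on these libraries where they do the work, as an engineer would, in place of code of your own. Each camera call takes 0.05 s, during which the arm holds its last target. There are 200 camera calls.

TASK

Tip the empty glass bottle over onto its side in the white draining tray, mouth towards the notched end wall, without lifting it. Once it has settled, slide it along the tray until its neck lies in the notch and its shoulders are up against the end wall, and leave it there at rest. Keep clear of the extractor bar overhead and do not disturb the bottle warmer, the lidded pot or the bamboo scoop.

Things in the scene. Friction and masses are not known exactly. Their poses are not given: they have to be found in the camera images.
- tray: White plastic draining tray fixed on the steel shelf. Origin on the shelf surface; x runs along the tray, away from the robot, to its end wall; z up. Floor 8 mm thick, 104 mm wide, from x = -150 to 190 mm, open at the near end. Side rails 16 mm above the floor from x = -40 to 135 mm, 76 mm apart inside; slanted guides narrow this to about 66 mm over the last 60 mm before the wall.
- bottle_mid (a point): Middle of the clear empty glass bottle, half-way up on its axis, 80 mm above its base; z axis from base to mouth. 160 mm tall: square body 60 x 60 mm, 120 mm high, with a flat shoulder, then a round neck 30 mm across (45 mm at its root), 40 mm long. Lying home, this point is at tray x = 95 mm, 38 mm above the shelf.
- bottle: The same bottle; origin at the centre of its base, z towards its mouth. 0.22 to 0.37 kg, balance point some 70 mm above the base. It starts upright on the near part of the tray, base centre at tray x = -100 to -70 mm, sides within 4 degrees of parallel to the tray; pushed high on its near side it tips over the far edge of its base without sliding.
- hood: Slim stainless extractor bar, fixed, hung on two thin vertical rods above the standing bottle, parallel to the tray's y. Origin: centre of its underside, 275 to 300 mm above the shelf; 90 mm deep (x), 440 mm long (y), 55 mm thick; the rods (12 mm) go up from y = -190 and 190 mm. A tool held upright cannot pass it to the bottle's near side; one leaning back to the robot reaches in below it.
- warmer: White round bottle warmer with a knob on its side, 128 mm across, 130 mm high, standing loose on the shelf. Origin: centre of its underside.
- pot: White lidded ceramic pot, 92 mm across, 97 mm high, standing loose on the shelf. Origin: centre of its underside.
- scoop: Bamboo scoop lying on the shelf, 160 mm long, 26 mm high. Origin: on the shelf, near its middle; x towards the bowl.
- tray_floor (a point): Point on the tray's floor right above the tray's origin (8 mm above the shelf), axes as the tray's. The end wall's near face lies 135 mm ahead of it along x; the wall stands 45 mm above the floor, is 10 mm thick and has an open-topped notch 50 mm wide in its middle (4 mm sill).
Not all that is in view belongs to the job. Of the things that look like the bottle, the largest one is meant.

How it is judged:
By the outcome, as a careful person would: the job done as asked, in the order asked, and still so for the second after the job is handed in, with the robot touching nothing.
It also fails if it takes over 48 s, if anything falls off the work surface, if the arm or the gripper's body presses on something with over 40 N, if the wrist force passes 120 N, or if a joint passes its speed limit or range.

## Working session

There is one attempt and no reset: what is moved stays moved. The work goes in short steps, Python scripts to look and compute and a tool call to move; the robot and the scene stay as the last step left them, time stands still between calls to the robot, and variables do not carry over. Pictures are saved under pics/ and viewed, at most 10 in all, crops included, and the job is handed in when it is done.

Besides the shell and the picture viewer there is one more tool, called after ">>>" by a JSON object that holds its "api" and its "payload". arm_command: Moves the arm, as the interface text tells. Its arguments: {"type":"object","properties":{"dp":{"type":"array","items":{"type":"array","items":{"type":"number"}}},"angular":{"type":"array","items":{"type":"array","items":{"type":"number"}}},"claw":{"type":"array","items":{"type":"number"}},"force":{"type":"number"}},"required":["dp","angular","claw"]}

```bash
mkdir -p pics; ls; cat > h.py <<'E'
import numpy as np,cv2
from cell import arm
def grab(n,save=None):
    d=arm.get_image(n)
    if save: cv2.imwrite(save,cv2.cvtColor(d["frame"],cv2.COLOR_RGB2BGR))
    return d
def dist(d): return np.array([d["k1"],0,0,0,0],float)
def rays(d,px):
    px=np.asarray(px,float).reshape(-1,2); K=np.asarray(d["K"])
    u=(px-K[:2,2])/[K[0,0],K[1,1]]; ru=np.linalg.norm(u,axis=1); r=ru.copy()
    for _ in range(50): r=ru/(1+d["k1"]*r*r)
    s=u*(r/np.maximum(ru,1e-9))[:,None]
    return np.c_[s,np.ones(len(s))]
def world(d,px,z):   # z: optical depth per pixel
    return (rays(d,px)*np.asarray(z).reshape(-1,1)-d["t"])@np.asarray(d["R"])
def plane(d,px,h):
    R=np.asarray(d["R"]); c=-R.T@d["t"]; v=rays(d,px)@R
    return c+v*((h-c[2])/v[:,2])[:,None]
def cloud(d):
    h,w=d["z_map"].shape; g=np.stack(np.meshgrid(np.arange(w),np.arange(h)),-1).reshape(-1,2)
    P=world(d,g,d["z_map"].ravel()); P[d["z_map"].ravel()==0]=np.nan
    return P.reshape(h,w,3)
def proj(d,X):
    c=np.asarray(X).reshape(-1,3)@np.asarray(d["R"]).T+d["t"]; s=c[:,:2]/c[:,2:]
    s=s*(1+d["k1"]*(s**2).sum(1,keepdims=True)); K=d["K"]
    return s*[K[0,0],K[1,1]]+[K[0,2],K[1,2]]
E
python3 - <<'E'
from h import *
for n in("scene","top"):
    d=grab(n,f"pics/{n}0.png"); print(n,d["k1"],np.round(-np.asarray(d["R"]).T@d["t"],3), np.round(d["R"],2).tolist())
s=arm.observe(); print(s)
E
```

```text
pics
scene -0.05798499608680523 [ 0.8   -0.231  1.117] [[0.71, 0.71, 0.0], [0.67, -0.67, -0.33], [-0.23, 0.24, -0.94]]
top -0.06291879666052341 [ 0.433 -0.017  1.096] [[-0.01, -1.0, -0.02], [-0.99, 0.01, -0.15], [0.15, 0.02, -0.99]]
{'clock': 0.1, 'joints': array([-1.30956757,  0.43517589,  0.02500019,  1.5740211 , -0.01161877,
        1.13401632, -0.07511902]), 'dq': array([-0.00057051, -0.00102381, -0.00166632, -0.00154504,  0.00010901,
        0.00069101,  0.00080644]), 'joint_efforts': array([ 2.11257946e-03, -6.69114232e+01,  9.87213291e-01, -3.15138280e+01,
       -6.06139982e-02,  3.74674634e-02,  9.06915920e-05]), 'position': array([0.22229978, 0.58362148, 0.22600393]), 'ee_rot': array([-5.68514958e-01, -3.08958123e+00,  2.30684764e-03]), 'force': array([-0.17702461,  0.08768295, -0.42289794]), 'ft_torque': array([-0.00290788,  0.033031  ,  0.00599814]), 'gripper_force': 0.0, 'width': 0.9942406497216545}
```

View pics/scene0.png

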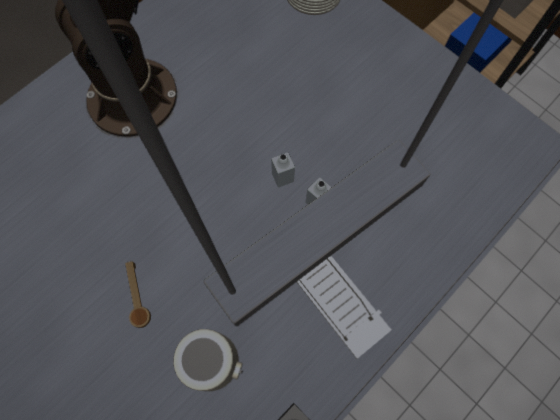

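View pics/top0.png

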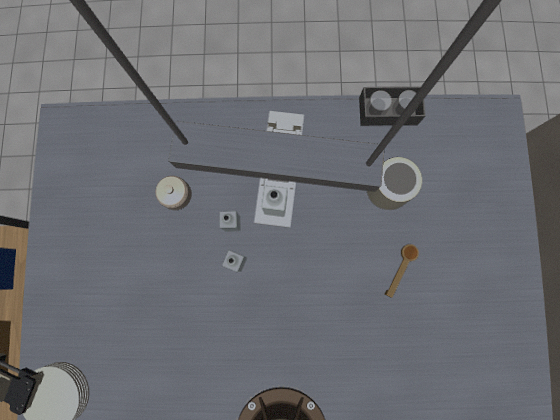

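The top view shows the bottle at about (275,198), standing on the white tray. The tray's near edge is at row 222, its notched wall at (285,125), and the hood's front edge runs (172,163)–(380,188). The small decoy bottles are at (228,220) and (233,262). The scene view shows the far tray part at (345,305), with the wall near (358,335).

```bash
python3 - <<'E'
from h import *
t=grab("top"); s=grab("scene")
for n,d in(("top",t),("scene",s)):
    P=cloud(d); f=d["frame"].astype(int)
    white=(f.min(2)>150)
    # hood points
    m=(P[...,2]>0.27)&(P[...,2]<0.40)&(P[...,0]>0.4)&(abs(P[...,1])<.5)
    H=P[m]; print(n,"hood",m.sum())
    if m.sum():
        print(np.histogram(H[:,2],bins=np.arange(.27,.41,.01))[0])
        top=H[H[:,2]>np.nanpercentile(H[:,2],50)-0.004]
        r=cv2.minAreaRect(top[:,:2].astype(np.float32)); print(r,np.median(top[:,2]))
        print(np.round(cv2.boxPoints(r),3).tolist())
    m=(P[...,2]>0.003)&(P[...,2]<0.02)&white&(P[...,0]>0.35)&(abs(P[...,1])<.25)
    T=P[m]; print("floor",m.sum(),np.median(T[:,2]),T.min(0),T.max(0)); r=cv2.minAreaRect(T[:,:2].astype(np.float32)); print(r, np.round(cv2.boxPoints(r),3).tolist())
    m=(P[...,2]>0.045)&(P[...,2]<0.06)&(abs(P[...,1])<.2)&(P[...,0]>.6)&white
    T=P[m]; print("wall",m.sum()); 
    if m.sum()>5: r=cv2.minAreaRect(T[:,:2].astype(np.float32)); print(r, np.round(cv2.boxPoints(r),3).tolist())
P=cloud(t)
for z0,z1 in((.11,.125),(.15,.17)):
    m=(P[...,2]>z0)&(P[...,2]<z1)&(abs(P[...,1])<.15)&(P[...,0]>.4)&(P[...,0]<.75)
    T=P[m]; print("bottle",z0,m.sum(),np.argwhere(m).min(0) if m.any() else 0,np.argwhere(m).max(0) if m.any() else 0)
    if m.sum()>5: r=cv2.minAreaRect(T[:,:2].astype(np.float32)); print(r,np.round(cv2.boxPoints(r),3).tolist(),np.median(T[:,2]))
c=t["frame"][90:270,150:440]; cv2.imwrite("pics/topcrop.png",cv2.resize(cv2.cvtColor(c,cv2.COLOR_RGB2BGR),(783,486),interpolation=cv2.INTER_CUBIC))
E
```

```text
top hood 9929
[   0  121  216  231  236  265 8706   26   23   27   24   27   27]
((0.6742745041847229, 8.524954319000244e-05), (0.4401909410953522, 0.09169206768274307), 82.09152221679688) 0.3355451878136549
[[0.5989999771118164, -0.21199999749660492], [0.6890000104904175, -0.2240000069141388], [0.75, 0.21199999749660492], [0.6589999794960022, 0.2240000069141388]]
floor 1239 0.00764888081569821 [ 0.56025829 -0.07286868  0.0030284 ] [0.90773315 0.06769055 0.01860448]
((0.7337566018104553, -0.0033920034766197205), (0.10204698890447617, 0.3394250273704529), 82.09864807128906) [[0.5590000152587891, -0.03099999949336052], [0.8949999809265137, -0.07699999958276749], [0.9089999794960022, 0.024000000208616257], [0.5730000138282776, 0.07000000029802322]]
wall 47
((0.8529926538467407, -0.02029690518975258), (0.0949554294347763, 0.00907545629888773), 82.55410766601562) [[0.8420000076293945, -0.06700000166893005], [0.8510000109672546, -0.06800000369548798], [0.8640000224113464, 0.026000000536441803], [0.8550000190734863, 0.027000000700354576]]
scene hood 13182
[    0    83   177   193   195   189 12158    41    27    25    27    31
    36]
((0.6753242015838623, -0.0019238293170928955), (0.44004085659980774, 0.0904872864484787), 82.1270523071289) 0.33589577724965575
[[0.6000000238418579, -0.21400000154972076], [0.6899999976158142, -0.22599999606609344], [0.75, 0.20999999344348907], [0.6610000133514404, 0.22200000286102295]]
  return _methods._mean(a, axis=axis, dtype=dtype,
  ret = ret.dtype.type(ret / rcount)
Traceback (most recent call last):
ValueError: zero-size array to reduction operation minimum which has no identity
```

```bash
cat >> h.py <<'E'
O=np.array([0.7141,-0.0009]); A=-np.deg2rad(7.9); U=np.array([np.cos(A),np.sin(A)]); V=np.array([-U[1],U[0]])
def tr(P):
    P=np.asarray(P); q=P[...,:2]-O; return np.stack([q@U,q@V,P[...,2]],-1)*1000
def w(x,y,z): return np.r_[O+(x*U+y*V)/1000,z/1000]
E
python3 - <<'E'
from h import *
t=grab("top"); P=cloud(t); T=tr(P)
for z0,z1 in((20,110),(114,140),(140,163),(163,175)):
    m=(T[...,2]>z0)&(T[...,2]<z1)&(abs(T[...,1])<60)&(T[...,0]>-160)&(T[...,0]<-20)
    q=T[m]; print("bottle",z0,m.sum())
    if m.sum()>5:
        a=np.argwhere(m); r=cv2.minAreaRect(q[:,:2].astype(np.float32)); print(r,np.median(q[:,2]),a.min(0),a.max(0))
c=t["frame"][140:250,200:350]; cv2.imwrite("pics/topcrop.png",cv2.resize(cv2.cvtColor(c,cv2.COLOR_RGB2BGR),(750,550),interpolation=cv2.INTER_CUBIC))
# decoys, warmer, pot
for n,(u,v) in dict(b1=(228,220),b2=(233,262),pot=(172,192),warm=(400,180)).items(): print(n,np.round(P[v-3:v+4,u-3:u+4].reshape(-1,3).mean(0),3))
E
```

```text
bottle 20 153
((-75.11434173583984, -0.9163093566894531), (101.32337951660156, 92.17494201660156), 0.605099081993103) 57.381168243403266 [179 261] [216 293]
bottle 114 413
((-95.2525634765625, -3.208700180053711), (59.816951751708984, 60.0147705078125), 89.57176971435547) 127.36049223475158 [186 262] [211 287]
bottle 140 36
((-97.27264404296875, -3.506175994873047), (24.734230041503906, 30.08159065246582), 7.010962009429932) 156.63266263357312 [191 268] [202 280]
bottle 163 97
((-95.3928451538086, -2.426860809326172), (25.233448028564453, 27.167470932006836), 7.722590923309326) 167.04159376931776 [190 268] [200 279]
b1 [0.566 0.129 0.112]
b2 [0.458 0.115 0.114]
pot [0.648 0.287 0.084]
warm [ 0.661 -0.314  0.13 ]
```

View pics/topcrop.png

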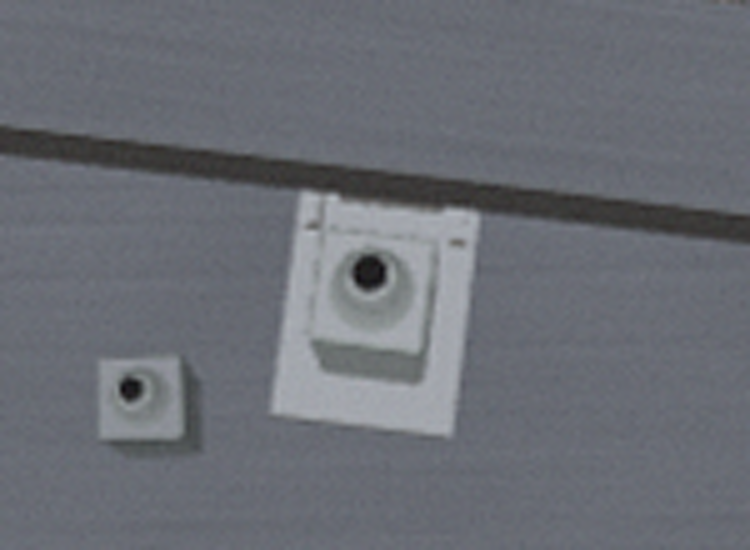

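The crop shows the bottle's body square to the tray, mouth at (370,272), in front of the hood edge, with the decoy bottle at (140,398). Every size matches the given ones: bottle centre at tray (-95,-3) mm, top at 167, hood underside at 281. The next check is tool clearance to the decoys and the hood.

```bash
cat >> h.py <<'E'
from scipy.spatial.transform import Rotation as Ro
def Rt(lean,yaw):   # tool z forward-down along heading tray+yaw, tool y lateral
    l=np.deg2rad(lean);a=A+np.deg2rad(yaw);hd=np.array([np.cos(a),np.sin(a),0]);z=np.sin(l)*hd-np.cos(l)*np.array([0,0,1])
    y=np.cross([0,0,1],hd); return y,z
E
python3 - <<'E'
from h import *
t=grab("top"); T=tr(cloud(t))
dec=[]
for cx,cy in((-165,108),(-270,80)):
    m=(abs(T[...,0]-cx)<50)&(abs(T[...,1]-cy)<45)&(T[...,2]>60)&(T[...,2]<130); q=T[m]
    r=cv2.minAreaRect(q[:,:2].astype(np.float32)); print(np.round(q.min(0)),np.round(q.max(0)),r); dec.append((q.min(0)-2,q.max(0)+2))
def gap(box,tcp,lean,yaw):
    y,z=Rt(lean,yaw); U3=np.r_[U,0];V3=np.r_[V,0]; M=np.array([U3,V3,[0,0,1]]); y=M@y;z=M@z;x=np.cross(y,z)
    lo,hi=box; best=1e9
    g=np.stack(np.meshgrid(*[np.linspace(lo[i],hi[i],9) for i in range(3)]),-1).reshape(-1,3)-tcp
    d=-(g@z); a=abs(g@x); b=abs(g@y)
    e=np.stack([np.maximum(a-37.5,0),np.maximum(b-95,0),np.maximum(np.maximum(66-d,d-200),0)],-1)
    g1=np.linalg.norm(e,axis=1).min()
    e2=np.stack([np.maximum(np.hypot(a,b)-60,0),np.maximum(200-d,0)],-1); return min(g1,np.linalg.norm(e2,axis=1).min())
hood=(np.array([-85,-220,280]),np.array([7,220,336]))
for z in(35,45,55):
  for lean in(40,50,60):
    for yaw in(0,8,15):
      for yo in(-3,-12):
        r=[min(gap(b,np.array([x,yo,z]),lean,yaw) for x in(-95,-70,-40,0,15)) for b in(dec[0],dec[1],hood)]
        if min(r)>8: print(z,lean,yaw,yo,np.round(r))
s=arm.observe(); R=Ro.from_rotvec(s["ee_rot"]).as_matrix(); print(np.round(R,3))
E
```

```text
[-186.   88.   61.] [-137.  137.  124.] ((-160.4690399169922, 112.62796020507812), (45.15252685546875, 44.457611083984375), 8.969765663146973)
[-292.   58.   60.] [-242.  111.  124.] ((-267.02294921875, 84.93756103515625), (45.954010009765625, 45.15824508666992), 75.1615982055664)
35 40 15 -12 [10.  8. 17.]
35 50 15 -12 [13.  8. 59.]
35 60 15 -12 [16.  8. 99.]
45 40 15 -12 [10. 10. 10.]
45 50 15 -12 [13.  8. 52.]
45 60 15 -12 [16.  8. 90.]
55 50 15 -12 [13.  8. 44.]
55 60 15 -12 [16.  8. 82.]
[[-0.935  0.356 -0.   ]
 [ 0.356  0.935 -0.   ]
 [-0.    -0.    -1.   ]]
```

```bash
cat >> h.py <<'E'
DEC=[(np.array([-188,86,0]),np.array([-135,139,126])),(np.array([-294,56,0]),np.array([-240,113,126]))]
HOOD=(np.array([-85,-228,280]),np.array([7,216,336]))
def gap(box,tcp,lean,yaw):
    y,z=Rt(lean,yaw); M=np.array([np.r_[U,0],np.r_[V,0],[0,0,1]]); y=M@y;z=M@z;x=np.cross(y,z)
    lo,hi=box
    g=np.stack(np.meshgrid(*[np.linspace(lo[i],hi[i],9) for i in range(3)]),-1).reshape(-1,3)-tcp
    d=-(g@z); a=abs(g@x); b=abs(g@y)
    e=np.stack([np.maximum(a-37.5,0),np.maximum(b-95,0),np.maximum(np.maximum(66-d,d-200),0)],-1)
    e2=np.stack([np.maximum(np.hypot(a,b)-60,0),np.maximum(200-d,0)],-1)
    return min(np.linalg.norm(e,axis=1).min(),np.linalg.norm(e2,axis=1).min())
E
python3 - <<'E'
from h import *
f=lambda xs,yo,z,l,ya:np.round([min(gap(b,np.array([x,yo,z]),l,ya) for x in xs) for b in(*DEC,HOOD)])
print("tip")
for z in(110,120):
  for l in(40,50,60):
    for ya in(0,10): print(z,l,ya,f((-150,-130,-100,-75),-3,z,l,ya))
print("slide")
for z in(40,50):
  for l in(45,55):
    for ya,yo in((20,5),(25,8),(30,10),(35,10)): print(z,l,ya,f((-95,-70,-40,0,15),yo,z,l,ya))
E
```

```text
tip
110 40 0 [11. 21. 64.]
110 40 10 [13. 11. 51.]
110 50 0 [ 0.  8. 86.]
110 50 10 [ 8.  0. 75.]
110 60 0 [  0.   0. 105.]
110 60 10 [ 7.  0. 96.]
120 40 0 [21. 28. 58.]
120 40 10 [22. 21. 45.]
120 50 0 [ 8. 16. 79.]
120 50 10 [12.  8. 68.]
120 60 0 [ 0.  2. 96.]
120 60 10 [ 8.  0. 88.]
slide
40 45 20 [ 1.  3. 32.]
40 45 25 [ 2. 10. 27.]
40 45 30 [ 5. 17. 24.]
40 45 35 [10. 26. 16.]
40 55 20 [ 3.  3. 73.]
40 55 25 [ 6. 10. 69.]
40 55 30 [10. 17. 66.]
40 55 35 [17. 26. 57.]
50 45 20 [ 0.  3. 25.]
50 45 25 [ 2. 10. 20.]
50 45 30 [ 5. 17. 17.]
50 45 35 [10. 26. 11.]
50 55 20 [ 5.  3. 65.]
50 55 25 [ 8. 10. 61.]
50 55 30 [12. 17. 59.]
50 55 35 [18. 26. 50.]
```

>>> {"api": "arm_command", "payload": {"dp": [[-0.9, -0.8, 0], [-1, -0.85, 0], [-1, -0.85, 0], [-1, -0.85, 0], [-1, -0.85, 0], [-1, -0.85, 0], [-1, -0.85, 0], [-1, -0.85, 0], [-1, -0.85, 0], [-1, -0.85, 0]], "angular": [[0, 0, 0], [0, 0, 0], [0, 0, 0], [0, 0, 0], [0, 0, 0], [0, 0, 0], [0, 0, 0], [0, 0, 0], [0, 0, 0], [0, 0, 0]], "claw": [0, 0, 0, 0, 0, 0, 0, 0, 0, 0], "force": 10}}

```text
clock: 1.3
position: [0.379, 0.2974, 0.2269]
ee_rot: [0.568, 3.09, 0.001]
force: [0.2, 0.2, 0.2]
width: 0.177
gripper_force: 0.0
```

>>> {"api": "arm_command", "payload": {"dp": [[-1, -0.85, 0], [-1, -0.85, 0], [-1, -0.85, 0], [-1, -0.85, 0], [-1, -0.85, 0], [-1, -0.85, 0], [-0.5, -0.5, 0], [0, 0, 0], [0, 0, 0], [0, 0, 0]], "angular": [[0, 0, 0], [0, 0, 0], [0, 0, 0], [0, 0, 0], [0, 0, 0], [0, 0, 0], [0, 0, -0.5], [0, 0, -0.5], [0, 0, -0.5], [0, 0, 0]], "claw": [0, 0, 0, 0, 0, 0, 0, 0, 0, 0]}}

```text
clock: 2.3
position: [0.4806, 0.1097, 0.2268]
ee_rot: [0.217, 3.134, 0.0]
force: [-0.1, 0.8, -0.1]
width: 0.007
gripper_force: 0.0
```

```bash
cat >> h.py <<'E'
def st():
    s=arm.observe(); R=Ro.from_rotvec(s["ee_rot"]).as_matrix()
    p=tr(s["position"]); y=np.rad2deg(np.arctan2(R[1,1],R[0,1])-np.arctan2(V[1],V[0]))
    print("t",round(s["clock"],2),"tray",np.round(p,1),"lean",round(float(np.rad2deg(np.arccos(-R[2,2]))),1),"yaw(y)",round(float(y),1),"F",np.round(s["force"],1),"w",round(s["width"],2),"q",np.round(s["joints"],2))
    return s,R
def to(x,y,z,lean,yaw):  # remaining move in tool axes & units
    s,R=st(); yy,zz=Rt(lean,yaw); G=np.c_[np.cross(yy,zz),yy,zz]
    print("dp",np.round(R.T@(w(x,y,z)-s["position"])/.025,2),"ang",np.round(Ro.from_matrix(R.T@G).as_rotvec()/.15,2))
E
python3 -c "
from h import *
to(-180,-3,230,40,0)"
```

```text
t 2.3 tray [-246.5   77.5  226.8] lean 0.0 yaw(y) -0.0 F [-0.1  0.8 -0.1] w 0.01 q [-0.53  0.22  0.24  1.9  -0.06  1.03  1.17]
dp [-2.66 -3.22 -0.13] ang [ 0.   -4.65 -0.  ]
```

>>> {"api": "arm_command", "payload": {"dp": [[-0.7, -0.8, 0], [-0.7, -0.8, 0], [-0.7, -0.8, 0], [-0.6, -0.8, 0], [0, 0, 0], [0, 0, 0], [0, 0, 0], [0, 0, 0], [0, 0, 0], [0, 0, 0]], "angular": [[0, 0, 0], [0, 0, 0], [0, -0.5, 0], [0, -0.6, 0], [0, -0.7, 0], [0, -0.7, 0], [0, -0.7, 0], [0, -0.7, 0], [0, -0.7, 0], [0, 0, 0]], "claw": [0, 0, 0, 0, 0, 0, 0, 0, 0, 0]}}

```text
clock: 3.3
position: [0.5362, 0.0138, 0.2273]
ee_rot: [0.189, 2.538, -0.081]
force: [-0.2, 0.4, 0.0]
width: 0.005
gripper_force: 0.0
```

```bash
python3 -c "
from h import *
to(-145,-3,118,40,0)"
```

```text
t 3.3 tray [-178.2   -9.8  227.3] lean 34.3 yaw(y) -0.9 F [-0.2  0.4  0. ] w 0.01 q [-0.62  0.02  0.32  2.32  0.79  0.36  0.43]
dp [1.36 0.37 4.35] ang [-0.15 -0.67 -0.02]
```

>>> {"api": "arm_command", "payload": {"dp": [[0.2, 0.05, 0.7], [0.2, 0.05, 0.7], [0.2, 0.05, 0.7], [0.2, 0.05, 0.7], [0.2, 0.05, 0.7], [0.2, 0.05, 0.7], [0, 0, 0], [0, 0, 0]], "angular": [[0, -0.1, 0], [0, -0.1, 0], [0, -0.1, 0], [-0.05, -0.1, 0], [-0.05, -0.1, 0], [-0.05, -0.1, 0], [0, 0, 0], [0, 0, 0]], "claw": [0, 0, 0, 0, 0, 0, 0, 0]}}

```text
clock: 4.1
position: [0.5686, 0.0074, 0.1546]
ee_rot: [0.184, 2.462, -0.091]
force: [-0.4, 0.8, -1.0]
width: 0.002
gripper_force: 0.0
```

```bash
python3 -c "
from h import *
to(-132,-3,118,40,0)
grab('scene','pics/s1.png')"
```

```text
t 4.1 tray [-145.3  -11.8  154.6] lean 38.6 yaw(y) -1.0 F [-0.4  0.8 -1. ] w 0.0 q [-0.53  0.23  0.27  2.41  2.01  0.24 -0.81]
dp [0.5  0.39 1.46] ang [-0.17 -0.16 -0.01]
```

View pics/s1.png

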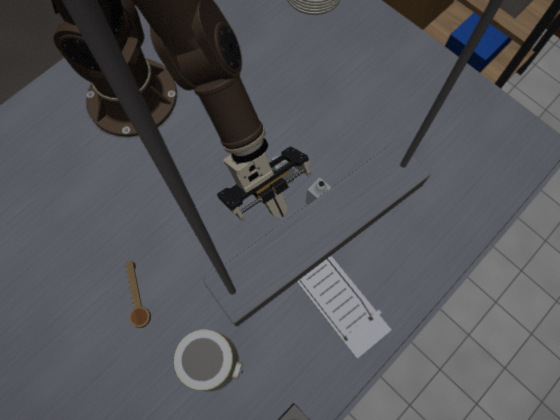

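The scene view shows the closed gripper leaning in at (275,205), with the small bottle at (319,187) beside it. All clear so far, but the wrist is near a singularity, so I go slower.

>>> {"api": "arm_command", "payload": {"dp": [[0.1, 0.1, 0.2], [0.1, 0.1, 0.2], [0.15, 0.1, 0.2], [0.15, 0.1, 0.2], [0.1, 0, 0.2], [0.1, 0, 0.2], [0, 0, 0], [0, 0, 0]], "angular": [[-0.05, 0, 0], [-0.05, 0, 0], [-0.05, 0, 0], [0, -0.05, 0], [0, -0.05, 0], [0, -0.05, 0], [0, 0, 0], [0, 0, 0]], "claw": [0, 0, 0, 0, 0, 0, 0, 0]}}

```text
clock: 4.95
position: [0.575, 0.0171, 0.1206]
ee_rot: [0.171, 2.439, -0.064]
force: [1.0, -0.6, -0.2]
width: 0.008
gripper_force: 0.0
```

```bash
python3 -c "
from h import *
to(-132,-3,116,40,0)"
```

```text
t 4.95 tray [-140.2   -1.2  120.6] lean 40.0 yaw(y) -0.1 F [ 1.  -0.6 -0.2] w 0.01 q [-0.33  0.32  0.03  2.43  2.32  0.37 -1.14]
dp [-0.13 -0.07  0.35] ang [-0.02 -0.   -0.01]
```

>>> {"api": "arm_command", "payload": {"dp": [[0.15, 0, 0.18], [0.15, -0.05, 0.18], [-0.15, 0, 0.13], [-0.15, 0, 0.13], [-0.18, 0, 0.09], [-0.18, 0, 0.09], [0, 0, 0]], "angular": [[0, 0, 0], [0, 0, 0], [0, 0, 0], [0, 0, 0], [0, 0, 0], [0, 0, 0], [0, 0, 0]], "claw": [0, 0, 0, 0, 0, 0, 0]}}

```text
clock: 5.65
position: [0.5953, 0.0134, 0.1111]
ee_rot: [0.17, 2.438, -0.062]
force: [-1.4, -0.2, -0.3]
width: 0.005
gripper_force: 0.2
```

```bash
python3 -c "
from h import *
to(-85,-3,125,40,0)
d=grab('top'); c=d['frame'][140:260,200:350]; cv2.imwrite('pics/t2.png',cv2.resize(c[...,::-1],(750,600)))"
```

```text
t 5.65 tray [-119.7   -2.1  111.1] lean 40.0 yaw(y) -0.1 F [-1.4 -0.2 -0.3] w 0.01 q [-0.29  0.37  0.01  2.4   2.38  0.38 -1.17]
dp [-1.42 -0.03  0.46] ang [-0.01  0.   -0.01]
```

View pics/t2.png

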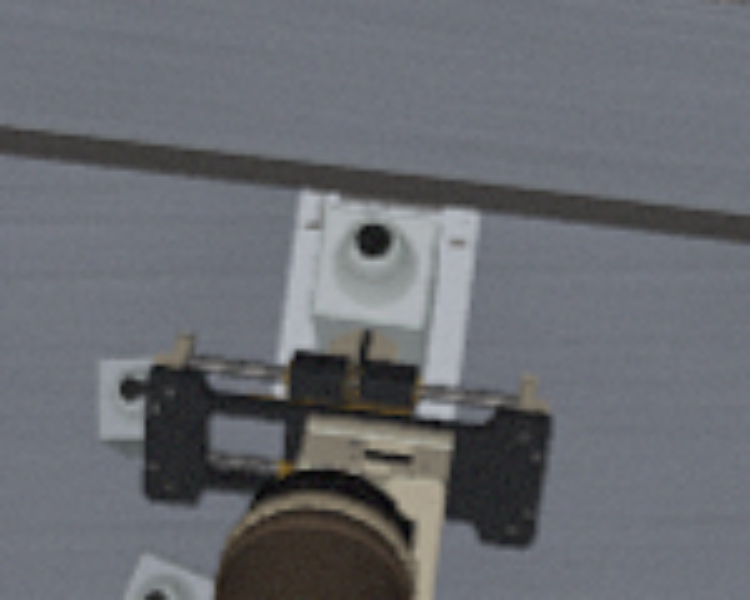

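The view shows the fingers touching the near face and the bottle starting to tip: its mouth has moved from (370,272) to (373,240). Contact force is 1.4 N and the decoys are still in place. I keep pushing.

>>> {"api": "arm_command", "payload": {"dp": [[-0.18, 0, 0.09], [-0.18, 0, 0.09], [-0.18, 0, 0.09], [-0.18, 0, 0.09], [-0.17, 0, 0.1], [-0.16, 0, 0.11], [-0.16, 0, 0.12], [-0.15, 0, 0.12], [-0.1, 0, 0.08], [0, 0, 0]], "angular": [[0, 0, 0], [0, 0, 0], [0, 0, 0], [0, 0, 0], [0, 0, 0], [0, 0, 0], [0, 0, 0], [0, 0, 0], [0, 0, 0], [0, 0, 0]], "claw": [0, 0, 0, 0, 0, 0, 0, 0, 0, 0]}}

```text
clock: 6.7
position: [0.6365, 0.0076, 0.1168]
ee_rot: [0.17, 2.439, -0.062]
force: [-0.5, 0.1, 0.6]
width: 0.004
gripper_force: 0.0
```

```bash
python3 -c "
from h import *
to(-160,-3,150,40,0)
T=tr(cloud(grab('top','pics/t3.png'))); T2=tr(cloud(grab('scene','pics/s3.png')))
for q in(T,T2):
    m=(abs(q[...,1]-0)<45)&(q[...,0]>20)&(q[...,0]<125)&(q[...,2]>30)&(q[...,2]<200); k=q[m]; print(m.sum()); 
    if m.any(): print(np.round(k.min(0)),np.round(k.max(0)),np.round(np.median(k,0)))"
```

```text
t 6.7 tray [-78.1  -2.2 116.8] lean 40.0 yaw(y) -0.1 F [-0.5  0.1  0.6] w 0.0 q [-0.29  0.4   0.07  2.3   2.36  0.3  -1.12]
dp [ 1.66 -0.04 -3.12] ang [-0.01 -0.   -0.01]
0
277
[ 20. -35.  80.] [ 52.  25. 139.] [ 31.  -9. 128.]
```

>>> {"api": "arm_command", "payload": {"dp": [[0, 0, 0], [0, 0, 0], [0, 0, 0], [0, 0, 0], [0, 0, 0]], "angular": [[0, 0, 0], [0, 0, 0], [0, 0, 0], [0, 0, 0], [0, 0, 0]], "claw": [0, 0, 0, 0, 0]}}

```text
clock: 7.3
position: [0.636, 0.0077, 0.1168]
ee_rot: [0.17, 2.439, -0.062]
force: [0.1, -0.2, 0.4]
width: 0.009
gripper_force: 0.0
```

```bash
python3 -c "
from h import *
st()
q=tr(cloud(grab('scene','pics/s4.png')))
m=(abs(q[...,1]-0)<45)&(q[...,0]>0)&(q[...,0]<125)&(q[...,2]>30)&(q[...,2]<200); k=q[m]; print(m.sum()); 
print(np.round(k.min(0)),np.round(k.max(0)),np.round(np.median(k,0)))"
```

```text
t 7.3 tray [-78.5  -2.2 116.8] lean 40.0 yaw(y) -0.1 F [ 0.1 -0.2  0.4] w 0.01 q [-0.29  0.4   0.07  2.31  2.36  0.3  -1.12]
1097
[  0. -35.  30.] [105.  26.  74.] [42. -8. 66.]
```

View pics/s4.png

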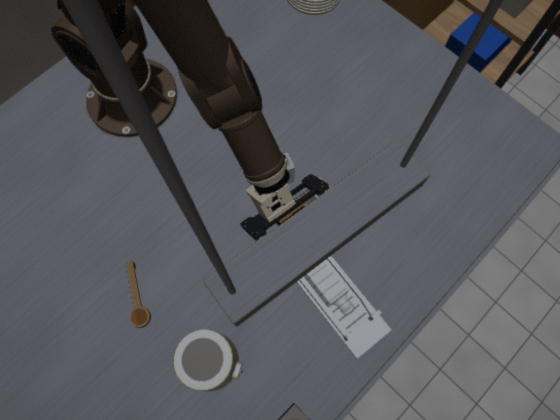

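The scene view shows the bottle lying in the tray behind the hood edge, with its neck near (345,305). Its top face is at about 68 mm, so it is flat. I retract and turn the tool for the slide.

>>> {"api": "arm_command", "payload": {"dp": [[0.5, 0, -0.6], [0.5, 0, -0.6], [0.5, 0, -0.6], [0.4, 0, -0.5], [0, 0, 0], [0, 0, 0], [0, 0, 0]], "angular": [[0, 0, 0], [0, 0, 0], [0, 0, 0], [0, 0, 0], [0, -0.3, 0], [0, -0.3, 0], [0, 0, 0]], "claw": [0, 0, 0, 0, 0, 0, 0]}}

```text
clock: 8.05
position: [0.5622, 0.018, 0.1295]
ee_rot: [0.162, 2.351, -0.068]
force: [0.6, 0.3, 0.6]
width: 0.006
gripper_force: 0.0
```

```bash
python3 -c "
from h import *
to(-130,8,160,55,32)
q=tr(cloud(grab('scene')))
m=(abs(q[...,1]-0)<45)&(q[...,0]>0)&(q[...,0]<125)&(q[...,2]>60)&(q[...,2]<76); k=q[m]; print(m.sum(),np.round(k.min(0)),np.round(k.max(0)))
for sg in(0,1):
    for x0 in range(0,70,8):
        b=k[(k[:,0]>=x0)&(k[:,0]<x0+8)]
        if len(b) and sg==0: print(x0,np.round([b[:,1].min(),b[:,1].max()],1))
print('shoulder x by y',[(y0,round(k[abs(k[:,1]-y0)<4][:,0].max(),1)) for y0 in(-25,-15,-5,5,15) if (abs(k[:,1]-y0)<4).any()])"
```

```text
t 8.05 tray [-153.    -2.2  129.5] lean 45.0 yaw(y) -0.0 F [0.6 0.3 0.6] w 0.01 q [-0.31  0.33 -0.05  2.52  2.42  0.55 -1.27]
dp [-1.52  0.41 -0.21] ang [-2.86 -1.13 -2.39]
762 [  0. -35.  60.] [64. 26. 73.]
0 [-34.4  23.9]
8 [-34.2  26.4]
16 [-34.3  25.1]
24 [-34.1  26.5]
32 [-34.7  24.6]
40 [-34.1  25. ]
48 [-34.4  24.5]
56 [-34.3  25.5]
shoulder x by y [(-25, np.float64(63.1)), (-15, np.float64(63.7)), (-5, np.float64(63.7)), (5, np.float64(62.7)), (15, np.float64(63.1))]
```

>>> {"api": "arm_command", "payload": {"dp": [[-0.4, 0.05, 0], [-0.4, 0.05, 0], [-0.4, 0.05, 0], [-0.3, 0.05, 0], [0, 0.05, 0], [0, 0.05, 0], [0, 0, 0], [0, 0, 0], [0, 0, 0], [0, 0, 0]], "angular": [[-0.32, -0.12, -0.27], [-0.32, -0.12, -0.27], [-0.32, -0.12, -0.27], [-0.32, -0.12, -0.27], [-0.32, -0.12, -0.27], [-0.32, -0.12, -0.27], [-0.32, -0.12, -0.27], [-0.32, -0.12, -0.27], [-0.32, -0.12, -0.27], [0, 0, 0]], "claw": [0, 0, 0, 0, 0, 0, 0, 0, 0, 0]}}

```text
clock: 9.1
position: [0.5901, 0.0201, 0.1571]
ee_rot: [-0.462, 2.15, 0.234]
force: [0.6, -0.7, 0.2]
width: 0.002
gripper_force: 0.0
```

```bash
python3 -c "
from h import *
to(-95,10,45,55,32); to(-130,8,160,55,32)"
```

```text
t 9.1 tray [-125.8    3.8  157.1] lean 54.5 yaw(y) 32.0 F [ 0.6 -0.7  0.2] w 0.0 q [ 0.44  0.42 -0.35  2.46  3.73  0.64 -1.61]
dp [ 2.97 -0.43  3.56] ang [-0.01 -0.05  0.02]
t 9.1 tray [-125.8    3.8  157.1] lean 54.5 yaw(y) 32.0 F [ 0.6 -0.7  0.2] w 0.0 q [ 0.44  0.42 -0.35  2.46  3.73  0.64 -1.61]
dp [-0.06  0.23 -0.11] ang [-0.01 -0.05  0.02]
```

>>> {"api": "arm_command", "payload": {"dp": [[0.4, -0.05, 0.5], [0.4, -0.05, 0.5], [0.4, -0.05, 0.5], [0.4, -0.05, 0.5], [0.4, -0.05, 0.5], [0.4, -0.05, 0.5], [0.4, -0.05, 0.4], [0.2, -0.05, 0.2], [0, 0, 0]], "angular": [[0, 0, 0], [0, 0, 0], [0, 0, 0], [0, 0, 0], [0, 0, 0], [0, 0, 0], [0, 0, 0], [0, 0, 0], [0, 0, 0]], "claw": [0, 0, 0, 0, 0, 0, 0, 0, 0]}}

```text
clock: 10.0
position: [0.6206, 0.0268, 0.0434]
ee_rot: [-0.464, 2.151, 0.237]
force: [0.5, 0.7, -0.7]
width: 0.006
gripper_force: 0.0
```

```bash
python3 -c "
from h import *
to(-75,9,45,55,32);to(-5,9,45,55,32)
d=grab('top'); c=d['frame'][140:260,200:350]; cv2.imwrite('pics/t5.png',cv2.resize(c[...,::-1],(750,600)))"
```

```text
t 10.0 tray [-96.4  14.6  43.4] lean 54.5 yaw(y) 32.2 F [ 0.5  0.7 -0.7] w 0.01 q [ 0.33  0.74 -0.26  2.43  3.57  0.88 -1.37]
dp [-0.4  -0.64  0.46] ang [ 0.02 -0.06  0.02]
t 10.0 tray [-96.4  14.6  43.4] lean 54.5 yaw(y) 32.2 F [ 0.5  0.7 -0.7] w 0.01 q [ 0.33  0.74 -0.26  2.43  3.57  0.88 -1.37]
dp [-1.77 -2.14  2.39] ang [ 0.02 -0.06  0.02]
```

View pics/t5.png

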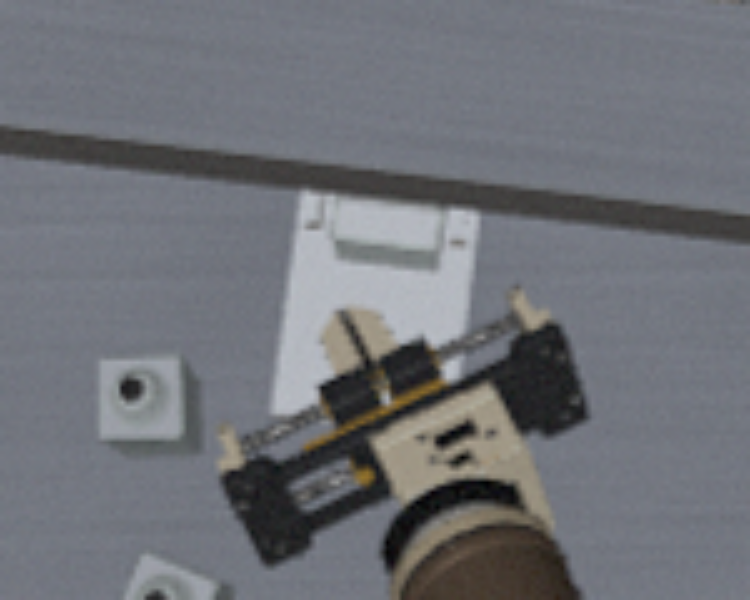

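The top crop shows the bottle lying square in the tray, base edge at about (390,255). The rounded fingertips are at (345,320), and the decoys at (130,398) and (170,590) are untouched and clear. I start the slide.

>>> {"api": "arm_command", "payload": {"dp": [[-0.1, -0.3, 0.1], [-0.1, -0.3, 0.13], [-0.1, -0.25, 0.13], [-0.1, -0.11, 0.14], [-0.1, -0.11, 0.14], [-0.1, -0.11, 0.14], [-0.1, -0.11, 0.14], [-0.1, -0.11, 0.14], [-0.1, -0.11, 0.14], [0, 0, 0]], "angular": [[0, 0, 0], [0, 0, 0], [0, 0, 0], [0, 0, 0], [0, 0, 0], [0, 0, 0], [0, 0, 0], [0, 0, 0], [0, 0, 0], [0, 0, 0]], "claw": [0, 0, 0, 0, 0, 0, 0, 0, 0, 0]}}

```text
clock: 11.05
position: [0.671, 0.008, 0.0456]
ee_rot: [-0.464, 2.148, 0.239]
force: [0.9, -0.9, 0.2]
width: 0.004
gripper_force: 0.1
```

```bash
cat >> h.py <<'E'
def lie():
    q=tr(cloud(grab('scene'))); k=q[(abs(q[...,1])<45)&(q[...,0]>-10)&(q[...,0]<133)&(q[...,2]>60)&(q[...,2]<76)]
    print('z',np.round(np.median(k[:,2]),1),'shoulder',[(y0,round(float(k[abs(k[:,1]-y0)<4][:,0].max()),1)) for y0 in(-25,-15,-5,5,15) if (abs(k[:,1]-y0)<4).any()])
    for x0 in(20,60,80,100):
        b=k[abs(k[:,0]-x0)<8]
        if len(b): print(x0,np.round([b[:,1].min(),b[:,1].max()],1))
E
python3 -c "
from h import *
to(-5,3,45,55,32); lie()"
```

```text
t 11.05 tray [-43.9   2.9  45.6] lean 54.7 yaw(y) 32.3 F [ 0.9 -0.9  0.2] w 0.0 q [ 0.36  0.75 -0.27  2.31  3.66  0.77 -1.44]
dp [-0.74 -0.83  1.09] ang [ 0.02 -0.04  0.02]
z 67.4 shoulder [(-25, 82.4), (-15, 81.9), (-5, 83.3), (5, 82.7), (15, 83.3)]
20 [-35.5  24.9]
60 [-36.1  24.2]
80 [-37.   22.7]
```

>>> {"api": "arm_command", "payload": {"dp": [[0.1, 0.11, -0.14], [0.08, -0.22, -0.11], [0.08, -0.22, -0.11], [-0.1, -0.11, 0.14], [-0.1, -0.11, 0.14], [-0.1, -0.11, 0.14], [-0.1, -0.11, 0.14], [-0.1, -0.11, 0.14], [-0.1, -0.11, 0.14], [0, 0, 0]], "angular": [[0, 0, 0], [0, 0, 0], [0, 0, 0], [0, 0, 0], [0, 0, 0], [0, 0, 0], [0, 0, 0], [0, 0, 0], [0, 0, 0], [0, 0, 0]], "claw": [0, 0, 0, 0, 0, 0, 0, 0, 0, 0]}}

```text
clock: 12.1
position: [0.6948, -0.0084, 0.0459]
ee_rot: [-0.464, 2.147, 0.239]
force: [0.1, -0.2, -0.6]
width: 0.007
gripper_force: 0.0
```

```bash
python3 -c "
from h import *
to(10,-10,45,55,32); lie()"
```

```text
t 12.1 tray [-18.1 -10.1  45.9] lean 54.7 yaw(y) 32.3 F [ 0.1 -0.2 -0.6] w 0.01 q [ 0.4   0.76 -0.28  2.24  3.72  0.71 -1.48]
dp [-0.52 -0.6   0.8 ] ang [ 0.02 -0.03  0.02]
z 67.4 shoulder [(-25, 108.6), (-15, 109.0), (-5, 111.0), (5, 109.0), (15, 109.3)]
20 [-32.3  28.1]
60 [-33.6  26.9]
80 [-33.4  27.3]
100 [-33.4  27. ]
```

>>> {"api": "arm_command", "payload": {"dp": [[-0.1, -0.11, 0.14], [-0.1, -0.11, 0.14], [-0.1, -0.11, 0.14], [-0.1, -0.11, 0.14], [-0.1, -0.11, 0.14], [0, 0, 0], [0, 0, 0]], "angular": [[0, 0, 0], [0, 0, 0], [0, 0, 0], [0, 0, 0], [0, 0, 0], [0, 0, 0], [0, 0, 0]], "claw": [0, 0, 0, 0, 0, 0, 0]}}

```text
clock: 12.85
position: [0.7194, -0.0122, 0.0457]
ee_rot: [-0.464, 2.148, 0.239]
force: [0.2, -0.1, 0.9]
width: 0.006
gripper_force: 0.0
```

```bash
python3 -c "
from h import *
to(10,-10,45,55,32); lie()"
```

```text
t 12.85 tray [  6.8 -10.4  45.7] lean 54.7 yaw(y) 32.3 F [ 0.2 -0.1  0.9] w 0.01 q [ 0.4   0.77 -0.28  2.18  3.74  0.67 -1.52]
dp [-0.05 -0.05  0.11] ang [ 0.02 -0.04  0.02]
z 67.5 shoulder [(-25, 132.8), (-15, 132.1), (-5, 132.6), (5, 131.7), (15, 132.4)]
20 [-32.1  28.4]
60 [-30.7  29.6]
80 [-29.7  29.6]
100 [-29.3  30.7]
```

>>> {"api": "arm_command", "payload": {"dp": [[-0.02, -0.02, 0.03], [-0.02, -0.02, 0.03], [-0.02, -0.02, 0.03], [0, 0, 0]], "angular": [[0, 0, 0], [0, 0, 0], [0, 0, 0], [0, 0, 0]], "claw": [0, 0, 0, 0]}}

```text
clock: 13.3
position: [0.7219, -0.0121, 0.0453]
ee_rot: [-0.465, 2.149, 0.239]
force: [-2.8, 0.4, 0.3]
width: 0.006
gripper_force: 1.4
```

```bash
python3 -c "
from h import *
st()"
```

```text
t 13.3 tray [  9.2 -10.   45.3] lean 54.6 yaw(y) 32.3 F [-2.8  0.4  0.3] w 0.01 q [ 0.4   0.77 -0.29  2.17  3.74  0.66 -1.52]
```

>>> {"api": "arm_command", "payload": {"dp": [[-0.02, -0.02, 0.03], [-0.02, -0.02, 0.03], [0, 0, 0]], "angular": [[0, 0, 0], [0, 0, 0], [0, 0, 0]], "claw": [0, 0, 0]}}

```text
clock: 13.6
position: [0.7227, -0.0118, 0.0451]
ee_rot: [-0.466, 2.15, 0.24]
force: [-13.6, -0.9, 7.5]
width: 0.005
gripper_force: 6.2
```

```bash
sed -i 's/<133/<150/' h.py; python3 -c "
from h import *
st(); lie()
q=tr(cloud(grab('scene')))
k=q[(abs(q[...,1])<45)&(q[...,0]>145)&(q[...,0]<185)&(q[...,2]>42)&(q[...,2]<70)]; print(len(k),np.round(k.min(0)),np.round(k.max(0)))"
```

```text
t 13.6 tray [10.  -9.6 45.1] lean 54.6 yaw(y) 32.3 F [-13.6  -0.9   7.5] w 0.01 q [ 0.4   0.77 -0.29  2.17  3.75  0.66 -1.52]
z 67.5 shoulder [(-25, 134.1), (-15, 134.9), (-5, 134.2), (5, 133.3), (15, 133.7)]
20 [-31.8  28.2]
60 [-30.7  29.7]
80 [-29.7  29.9]
100 [-29.6  30.8]
165 [145. -38.  42.] [174.  41.  57.]
```

The force climbs to 13.6 N over the last millimetre and the shoulder is measured at 134 mm, so it is firm on the wall. I retract.

>>> {"api": "arm_command", "payload": {"dp": [[0.05, 0.05, -0.07], [0.1, 0.11, -0.14], [0.1, 0.11, -0.14], [0, 0, -0.5], [0, 0, -0.8], [0, 0, -0.8], [0, 0, -0.8], [0, 0, -0.8], [0, 0, -0.5], [0, 0, 0]], "angular": [[0, 0, 0], [0, 0, 0], [0, 0, 0], [0, 0, 0], [0, 0, 0], [0, 0, 0], [0, 0, 0], [0, 0, 0], [0, 0, 0], [0, 0, 0]], "claw": [0, 0, 0, 0, 0, 0, 0, 0, 0, 0]}}

```text
clock: 14.7
position: [0.6327, -0.0474, 0.107]
ee_rot: [-0.463, 2.149, 0.237]
force: [0.8, -0.3, -0.2]
width: 0.007
gripper_force: 0.0
```

```bash
python3 -c "
from h import *
st(); lie()
d=grab('scene'); c=d['frame'][230:380,260:430]; cv2.imwrite('pics/s9.png',cv2.resize(c[...,::-1],(680,600),interpolation=cv2.INTER_CUBIC))
a=grab('top','pics/t9.png')['frame'][80:310,130:450]; b=cv2.imread('pics/top0.png')
P=cloud(grab('top'))
for n,(u,v) in dict(b1=(228,220),b2=(233,262),pot=(172,192),warm=(400,180)).items(): print(n,np.round(P[v-3:v+4,u-3:u+4].reshape(-1,3).mean(0),3))"
```

```text
t 14.7 tray [-74.3 -57.2 107. ] lean 54.6 yaw(y) 32.2 F [ 0.8 -0.3 -0.2] w 0.01 q [ 0.56  0.6  -0.32  2.33  3.9   0.66 -1.61]
z 67.5 shoulder [(-25, 134.1), (-15, 133.9), (-5, 139.9), (5, 136.3), (15, 133.7)]
20 [-31.7  27.9]
60 [-30.5  29.2]
80 [-30.   30.6]
100 [-29.4  31.3]
b1 [0.566 0.129 0.113]
b2 [0.458 0.115 0.114]
pot [0.648 0.287 0.084]
warm [nan nan nan]
```

View pics/s9.png

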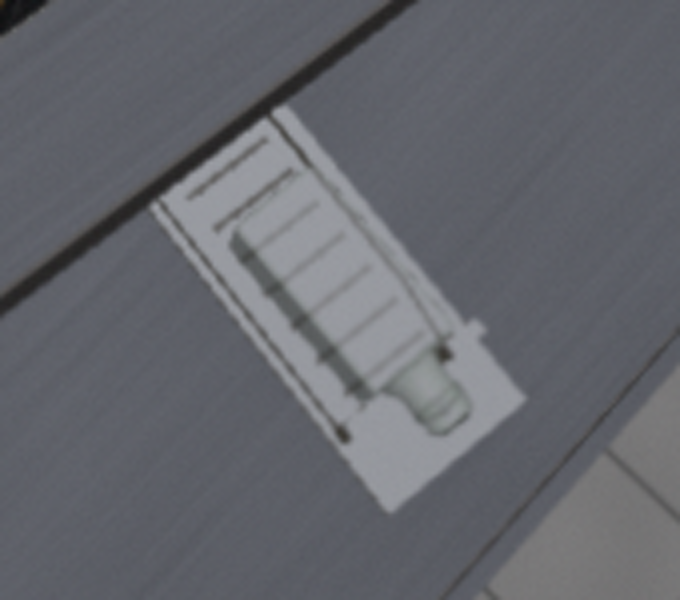

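View pics/t9.png

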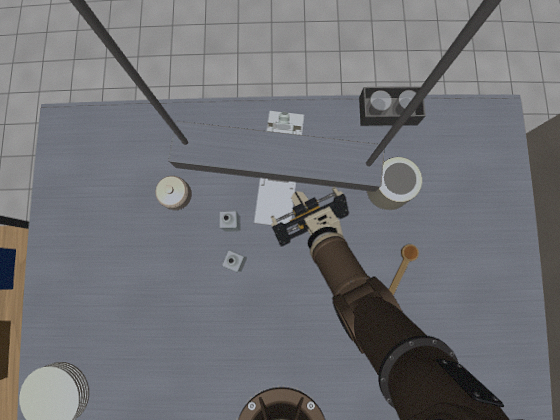

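The scene crop shows the bottle lying flat, neck through the notch at (435,395) and shoulders on the wall. The top view shows the gripper clear, and the pot (172,192), warmer (402,180), scoop (408,255) and both decoys unmoved.

```bash
python3 -c "
from cell import arm
print(arm.sign_off())"
```

```text
the job is handed in; nothing more can be done
None
```

The bottle was tipped onto its side and slid home, with its neck in the notch and its shoulders against the end wall. The gripper was clear, nothing else was seen to have moved, and I handed the job in at about 15 s.

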